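# White reference reading on the bench analyser

## Robot

A 6-joint arm with a two-finger parallel gripper is mounted at the origin on a cart in front of the work surface, level with it; the furniture and walls round the work are solid. World frame = base frame: x ahead of the robot, y to its left, z up, the work surface at z = 0. Lengths are in m, angles in rad, forces in N, time in s.
With the tool pointing down it reaches from about 0.375 to 0.975 m from the base axis. Payload 3.8 kg.
Tool frame: the origin (TCP) lies midway between the tips of the shut fingers; the grasp point (between the pads) lies pinch_z behind it (pinch_z is the distance from the TCP to the grasp point, in m); y points along the fingers, z is the direction in which the jaws open and shut, and the axes are right-handed (so a half turn about y gives the same grasp; the last joint's range is limited). The gripper opens to 88 mm and grips with 3 to 60 N. Pads are 18 mm wide; open, the fingers measure 123 mm over their backs; the gripper's body (75 mm by 187 mm) begins 45 mm behind the grasp point.
Start: joints at [-1.15, 0.264, 1.604, -0, 1.274, -0.037], TCP at [0.298, -0.605, 0.202] pointing down, gripper open.
Joint ranges: [-2.63, 2.63], [-0.94, 2.18], [0.31, 2.57], [-1.31, 4.45], [0, 2.66], [-2.55, 2.55]. Speed limits (rad/s): [2.57, 2.57, 3.14, 3.14, 3.14, 3.14].

## Interface

Orientations are given as a unit quaternion [w, x, y, z].
In Python, from plant import * gives the robot as it stands. The module is installed in compiled form; this text tells all that it offers.
- The arm moves only by the tool carry_out, never from a script. Its argument "targets" is a list of rows, each a list of 7 numbers: the shift along the tool's x, y, z in cm, then the turn, a rotation vector about the tool's x, y, z in rad, then the closure, from 0 (fully open) to 1 (shut). A call has 1 to 10 rows; each row shifts and turns the commanded pose from where the row before left it, along the tool's axes as they then stand; what a row does not reach is not made up. A row lasts 1/10 s, in which the tool goes at most 50 mm and 8.59 degrees, less where a joint would pass 70% of its speed; a pose out of reach is approached as far as the arm can. A call with a gripper value outside its range is refused whole. The fingers move at their own pace and stop on an object; the grip force is fixed at half the most. Time passes only in rows, so rows that do not move let the fingers close. It gives the time, the measured TCP pose, the force and the opening at its end, in the units of the state.
- get_state(): the state, without advancing time (a new reading comes with each control period).
- read_camera(name): name is "side" or "top"; returns the picture (384x512x3 uint8, blue, green, red); there is no depth.
- calibration(name): a dict with "intrinsics" (3x3 intrinsics, pixels), "k1" (the pictures are not rectified: a ray, as slopes to the right and down, at radius r is drawn at 1 + k1 r^2 times it, then the intrinsics apply), "pose" (4x4, takes a point from camera to world coordinates). Camera axes: x right, y down, z forward; pixel columns grow to the right and rows downward; lengths in m; the calibration is good to about 2 mm. A picture is of the moment at which its call begins. calibration takes no time and is no camera call.
- job_done(): hands the job in, once; it reports no verdict.
Trained networks look in the newest picture that a camera, given by its name, has taken for a name from the list of things; names that differ only in an ending like _2 or _b are one class to them, and where a whole thing is asked for, a point or a joint stands for the part that bears it (a point fixed in the world has none). Each returns a list of dicts, best first, with "confidence" (0 to 1); they miss things now and then, are a little off and sometimes report something else, mostly with a low value. They report only what shows in the picture. A call takes as long as a camera call. They do not tell look-alikes from the thing itself.
- spot_in(camera, thing): "extent" ([left, top, width, height] in pixels, round what is visible of it).
The state is a dict: "t": time; "q": joint angles; "joint_velocities": joint speeds; "effort": joint torques, N m; "tool_pos": TCP position; "ee_rot": TCP orientation; "wrist_force": force on the tool from outside, world axes, zero at the start; "torque": the same for the moment, N m; "width": finger opening in m.
Only numpy, scipy, OpenCV 4.12 (cv2) and the standard library are available. Lean on these libraries where they do the work, as an engineer would, in place of code of your own. Each camera call takes 0.05 s, during which the arm holds its last target. There are 200 camera calls.

## Task

Take the white reference reading on the bench analyser: slide its blue dust cover fully open to the stop, then lift the white-gripped reference plate out of the case, set it over the two locating pins either side of the window so that it drops on, and press it fully down against the spring-loaded window, flat on the deck. Finish while still holding it pressed down with the gripper, because the reading only runs while it is held; do not let go. Leave the cover open, and do not disturb the black-gripped plate, the sample pots, the pen or the thermometer.

Things in the scene. Friction and masses are not known exactly. Their poses are not given: they have to be found in the camera images.
- analyser: white bench instrument, 210 x 290 x 80 mm, fixed; origin: centre of its underside; x from the sloping console (screen, keys) to the back, y along the two 6 mm high deck rails, z up. On its flat deck, 80 mm above the worktop, the window with its pins lies in the -y half; the +y half is where the opened cover parks. Nothing on it is taller than the cover
- port (a point): centre of the window at deck height, 80 mm above the worktop; axes as the analyser's. A black bezel of 52 mm diameter stands 5 mm proud of the deck here and sinks when pressed. On the line x = 0, at y = -36 and +36 mm, stand two fixed pins
- pin_a (a point): tip of the steel locating pin at y = -36 mm from the port: 8 mm diameter, 11 mm tall above the deck, the last 2 mm tapered to 5 mm
- pin_b (a point): tip of the equal pin at y = +36 mm from the port
- window_seat (a joint): travel of the spring-loaded bezel, m: 0 up (5 mm proud), 0.005 fully down, flush. The spring takes about 4.5 N to start and 8 N fully down; a plate's own weight does not sink it. With a plate flat on the deck it reads 0.005
- dust_cover (a joint): travel of the sliding blue dust cover along the analyser's +y, m: 0 shut over the window, 0.115 fully open against its stop. It starts shut or a little open, resists with about 3 N and stays where it is left
- cover_grip (a point): top centre of the black upright grip on the blue dust cover, 127 mm above the worktop; moves with the cover; axes as the analyser's. The grip is 46 mm long along x, 12 mm thick along y and stands 28 mm above the cover's top. The cover is 119 x 104 mm (x, y), its top 19 mm above the deck
- white_reference: reference plate with a WHITE bar grip, aluminium, 100 x 60 x 15 mm, 0.18 to 0.29 kg; origin: centre of its underside, x along its length and grip, z up. The grip is 46 mm long (x), 16 mm wide (y) and rises from 15 to 51 mm above the underside. Underside height above the deck: 11 mm when riding on the pin tips, 5 mm dropped on (resting on the bezel), 0 pressed down
- white_hole (a point): centre of the mouth of the round blind hole (10 mm wide, 12 mm deep) in the white reference's underside, at its x = -36 mm; at x = +36 mm is a slot 14 mm long (x), 10 mm wide, as deep. Neither can be seen from above. Either may take either pin, so the plate fits both ways round, with about 1 mm play each side of the pins
- dark_reference: the same plate but with a BLACK bar grip and so the wrong one; leave it in the case. The two plates may stand in either pocket
- case: grey open storage case, 224 x 76 x 14 mm, fixed; origin: centre of its underside, x along its length. Two pockets in line, centred at x = -54.7 and +54.7 mm, floor 6 mm and rims 14 mm above the worktop, about 2 mm play round each plate; the plates' length lies along the case's x
- pot_blue: sample pot with blue lid, 50 mm diameter, 66 mm tall, behind and to the right of the analyser; origin: centre of its underside; a bystander
- pot_white: sample pot with white lid, as above, holding a beige sample; a bystander
- pot_pink: sample pot with white lid, as above, holding a pink sample; a bystander
- pen: blue ball pen, 12 x 142 x 12 mm, lying left of the analyser; origin: centre of its underside; a bystander
- probe_meter: white folding food thermometer, 46 x 152 x 18 mm, lying right of the case; origin: centre of its underside; a bystander
There are look-alikes about, which are no part of the job. Leave any brown or green look-alike of the white_reference alone.

How it is judged:
By the outcome, as a careful person would: the job done as asked, in the order asked, and still so for the second after the job is handed in, while the arm keeps its last pose, push and grip.
It also fails if it takes over 54 s, if anything falls off the work surface, if the arm or the gripper's body presses on something with over 40 N, if the wrist force passes 120 N, or if a joint passes its speed limit or range.

## Working session

There is one attempt and no reset: what is moved stays moved. The work goes in short steps, Python scripts to look and compute and a tool call to move; the robot and the scene stay as the last step left them, time stands still between calls to the robot, and variables do not carry over. Pictures are saved under pics/ and viewed, about 8 in all and at most 12, crops included, and the job is handed in when it is done.

Besides the shell and the picture viewer there is one more tool, called after "Emit:" as name(argument=value, ...), one argument or row to a line, values as JSON. carry_out: Moves the arm, as the interface text tells. Its arguments: {"type":"object","properties":{"targets":{"type":"array"}},"required":["targets"]}

```bash
mkdir -p pics; cat > h.py <<'E'
from plant import *
import numpy as np, cv2
from scipy.spatial.transform import Rotation as R
def ray(cam,u,v):
    c=calibration(cam);K=np.array(c["intrinsics"]);k=c["k1"];T=np.array(c["pose"])
    d=np.array([(u-K[0,2])/K[0,0],(v-K[1,2])/K[1,1]]);p=d.copy()
    for _ in range(30): p=d/(1+k*(p@p))
    return T[:3,3],T[:3,:3]@np.array([p[0],p[1],1])
def onz(cam,u,v,z):
    o,d=ray(cam,u,v);return o+d*(z-o[2])/d[2]
def proj(cam,P):
    c=calibration(cam);K=np.array(c["intrinsics"]);k=c["k1"];T=np.array(c["pose"])
    q=T[:3,:3].T@(np.array(P)-T[:3,3]);p=q[:2]/q[2];p=p*(1+k*(p@p))
    return np.array([K[0,0]*p[0]+K[0,2],K[1,1]*p[1]+K[1,2]])
E
python3 - <<'E'
from h import *
np.set_printoptions(precision=4,suppress=True)
ims=[]
for c in("side","top"):
    im=read_camera(c);cv2.imwrite(f"pics/{c}0.png",im)
    print(c,np.array(calibration(c)["pose"]),np.array(calibration(c)["intrinsics"])[0],calibration(c)["k1"])
    for t in("analyser","cover_grip","white_reference","dark_reference","case"):
        print(t,[(np.round(d["extent"]).tolist(),round(d["confidence"],2)) for d in spot_in(c,t)][:4])
s=get_state();print(s)
try: print(pinch_z)
except Exception as e: print(e)
E
```

```text
side [[-0.9713 -0.1527  0.1826  0.3383]
 [-0.238   0.621  -0.7468  0.8962]
 [ 0.0006 -0.7688 -0.6395  0.9177]
 [ 0.      0.      0.      1.    ]] [397.1151   0.     262.247 ] 0.02124592572642504
analyser [([223.0, 198.0, 84.0, 99.0], 0.9)]
cover_grip [([239.0, 211.0, 42.0, 27.0], 0.91)]
white_reference [([321.0, 165.0, 29.0, 25.0], 0.83), ([187.0, 231.0, 24.0, 28.0], 0.71), ([288.0, 158.0, 19.0, 22.0], 0.52), ([210.0, 169.0, 14.0, 24.0], 0.28)]
dark_reference [([288.0, 176.0, 16.0, 22.0], 0.79), ([286.0, 157.0, 19.0, 24.0], 0.42), ([222.0, 200.0, 84.0, 94.0], 0.32)]
case [([281.0, 163.0, 24.0, 41.0], 0.66)]
top [[ 0.2839 -0.9226  0.2613  0.1669]
 [-0.9588 -0.2716  0.0828 -0.2124]
 [-0.0054 -0.274  -0.9617  1.5757]
 [ 0.      0.      0.      1.    ]] [481.7459   0.     259.7707] -0.052072882857126135
analyser [([156.0, 158.0, 94.0, 85.0], 0.89)]
cover_grip [([198.0, 170.0, 35.0, 41.0], 0.84)]
white_reference [([306.0, 225.0, 38.0, 25.0], 0.88), ([204.0, 133.0, 26.0, 16.0], 0.88), ([295.0, 265.0, 28.0, 35.0], 0.71)]
dark_reference [([271.0, 220.0, 32.0, 26.0], 0.84)]
case [([271.0, 219.0, 70.0, 37.0], 0.69)]
{'t': 0.6, 'q': array([-1.1499,  0.2639,  1.604 , -0.    ,  1.2737, -0.0369]), 'joint_velocities': array([-0.0014, -0.0017,  0.0007,  0.0005,  0.0002,  0.0001]), 'effort': array([ -0.0005, -50.1649, -35.7004,   0.0728,   0.0188,  -0.    ]), 'tool_pos': array([ 0.2983, -0.6055,  0.2022]), 'ee_rot': array([-0.1604,  0.1604, -0.6886,  0.6887]), 'wrist_force': array([-0.1866,  0.4815,  0.7359]), 'torque': array([ 0.0477,  0.0461, -0.0219]), 'width': 0.0881806297777124}
0.0187
```

```bash
python3 - <<'E'
import cv2
a=cv2.imread("pics/top0.png")[110:320,130:400];cv2.imwrite("pics/topc.png",cv2.resize(a,None,fx=2.85,fy=2.85,interpolation=cv2.INTER_CUBIC))
a=cv2.imread("pics/side0.png")[140:310,160:380];cv2.imwrite("pics/sidec.png",cv2.resize(a,None,fx=3.5,fy=3.5,interpolation=cv2.INTER_CUBIC))
E
```

```text
(no output)
```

View pics/topc.png

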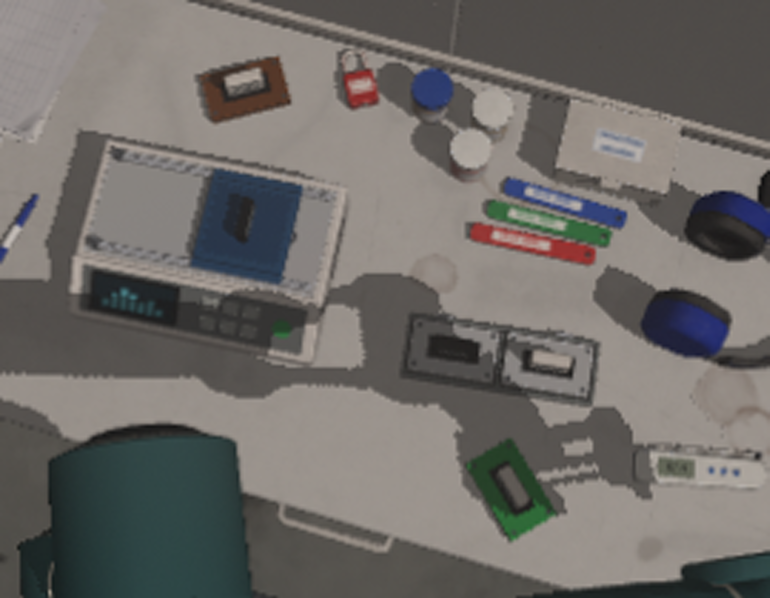

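View pics/sidec.png

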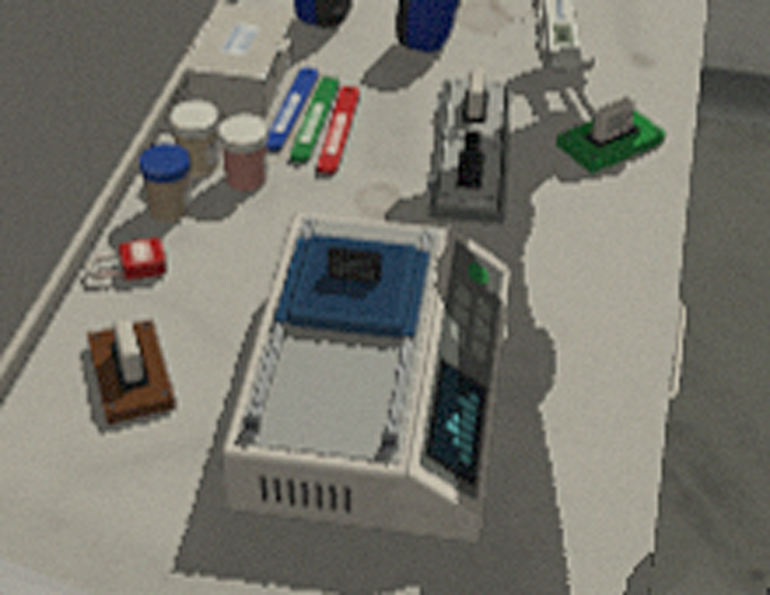

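The plate to take stands in the case: silver with a white grip, at top px (323,238) and side px (296,167). The brown plate at (217,141) and the green one at (309,283) are look-alikes and lie loose. The black-gripped plate is in the left pocket at (287,233). The enlarged crop confirms this. Next I measure the cover and the plate.

```bash
cat >> h.py <<'E'
from scipy.optimize import minimize
def box(x,y,yaw,lx,ly,z0,z1,ox=0,oy=0):
    c,s=np.cos(yaw),np.sin(yaw)
    return [(x+c*(ox+a*lx/2)-s*(oy+b*ly/2),y+s*(ox+a*lx/2)+c*(oy+b*ly/2),z) for a in(-1,1) for b in(-1,1) for z in(z0,z1)]
def hull(cam,pts,S,off):
    P=np.array([(proj(cam,p)-off+.5)*S-.5 for p in pts],np.float32)
    return cv2.convexHull(P)
def fit(masks,dims,p0,step=(.01,.01,.05),yaw=None):
    """masks: {cam: uint8 mask}; best IoU of projected box"""
    S=6;D={}
    for c,m in masks.items():
        ys,xs=np.nonzero(m);o=np.array([xs.min()-8,ys.min()-8])
        sub=m[max(o[1],0):ys.max()+9,max(o[0],0):xs.max()+9]
        D[c]=(cv2.resize(sub.astype(np.float32),None,fx=S,fy=S,interpolation=cv2.INTER_LINEAR)>.5,np.maximum(o,0))
    def cost(p):
        t=0
        for c,(m,o) in D.items():
            h=np.zeros(m.shape,np.uint8)
            cv2.fillConvexPoly(h,np.round(hull(c,box(p[0],p[1],p[2] if yaw is None else yaw,*dims),S,o)*16).astype(np.int32),1,cv2.LINE_8,4)
            t+=1-(m&(h>0)).sum()/(m|(h>0)).sum()
        return t
    p0=list(p0) if yaw is None else list(p0[:2])
    sim=[p0]+[[v+(step[j] if i==j else 0) for j,v in enumerate(p0)] for i in range(len(p0))]
    for _ in range(2):
        r=minimize(cost,p0,method="Nelder-Mead",options=dict(initial_simplex=sim,xatol=1e-5,fatol=1e-5,maxiter=400))
        p0=r.x;sim=[p0]+[[v+(step[j]/3 if i==j else 0) for j,v in enumerate(p0)] for i in range(len(p0))]
    return r.x,r.fun
def big(m):
    n,l,s,_=cv2.connectedComponentsWithStats(m.astype(np.uint8));return (l==1+s[1:,4].argmax()).astype(np.uint8)
E
python3 - <<'E'
from h import *
np.set_printoptions(precision=4,suppress=True)
im={c:cv2.imread(f"pics/{c}0.png") for c in("top","side")}
f=lambda u,v:(130+(u+.5)/2.85-.5,110+(v+.5)/2.85-.5)
g=lambda u,v:(160+(u+.5)/3.5-.5,140+(v+.5)/3.5-.5)
# deck corners z=.08
for n,p in dict(FL=(108,143),FR=(348,185)).items(): print(n,onz("top",*f(*p),.08))
for n,p in dict(BL=(300,216),BR_=(228,450)).items(): print("side",n,onz("side",*g(*p),.08))
R0={"top":(190,160,245,215),"side":(235,200,290,240)}
M={}
for c,a in im.items():
    x0,y0,x1,y1=R0[c];s=a[y0:y1,x0:x1].astype(int)
    b=np.zeros(a.shape[:2],np.uint8);m=(s[...,0]>s[...,2]*1.6)&(s[...,0]-s[...,2]>18)
    m=cv2.morphologyEx(m.astype(np.uint8),cv2.MORPH_CLOSE,np.ones((9,9)))
    b[y0:y1,x0:x1]=m;M[c]=big(b);print(c,M[c].sum())
p0=onz("top",*f(245,226),.1);print("init",p0)
d=(.119,.104,.08,.099)
for k in(["top"],["side"],["top","side"]): print(k,fit({c:M[c] for c in k},d,(p0[0],p0[1],0.1)))
# white grip
R1={"top":(310,225,336,248),"side":(288,157,303,182)}
W={}
for c,a in im.items():
    x0,y0,x1,y1=R1[c];s=a[y0:y1,x0:x1].min(2).astype(int)
    print(s[::2,::2])
E
```

```text
FL [0.6007 0.2423 0.08  ]
FR [ 0.63   -0.0397  0.08  ]
side BL [ 0.6203 -0.0282  0.08  ]
side BR_ [0.6    0.2486 0.08  ]
top 956
side 1040
init [0.5449 0.055  0.1   ]
['top'] (array([0.5506, 0.0546, 0.1118]), np.float64(0.2240784578965167))
['side'] (array([0.5494, 0.063 , 0.0493]), np.float64(0.14377627575314145))Traceback (most recent call last):
  File "<stdin>", line 18, in <module>
  File "h.py", line 39, in fit
    r=minimize(cost,p0,method="Nelder-Mead",options=dict(initial_simplex=sim,xatol=1e-5,fatol=1e-5,maxiter=400))
    res = _minimize_neldermead(fun, x0, args, callback, bounds=bounds,
                               **options)
    fxr = func(xr)
    fx = function(np.copy(x), *(wrapper_args + args))
  File "h.py", line 33, in cost
    cv2.fillConvexPoly(h,np.round(hull(c,box(p[0],p[1],p[2] if yaw is None else yaw,*dims),S,o)*16).astype(np.int32),1,cv2.LINE_8,4)
                                  ~~~~^^^^^^^^^^^^^^^^^^^^^^^^^^^^^^^^^^^^^^^^^^^^^^^^^^^^^^^^^
  File "h.py", line 20, in hull
    P=np.array([(proj(cam,p)-off+.5)*S-.5 for p in pts],np.float32)
                 ~~~~^^^^^^^
  File "h.py", line 12, in proj
    c=calibration(cam);K=np.array(c["intrinsics"]);k=c["k1"];T=np.array(c["pose"])
ValueError: time passes only in moves, steps and waits
```

```bash
sed -i 's/^from scipy.spatial.*/&\n_cal=calibration\n_C={}\ndef calibration(n):\n    if n not in _C: _C[n]=_cal(n)\n    return _C[n]/' h.py
python3 - <<'E'
from h import *
np.set_printoptions(precision=4,suppress=True,linewidth=200)
im={c:cv2.imread(f"pics/{c}0.png") for c in("top","side")}
print(get_state()["t"])
R0={"top":(190,160,245,215),"side":(235,200,290,240)}
M={}
for c,a in im.items():
    x0,y0,x1,y1=R0[c];s=a[y0:y1,x0:x1].astype(int)
    b=np.zeros(a.shape[:2],np.uint8);m=(s[...,0]>s[...,2]*1.6)&(s[...,0]-s[...,2]>18)
    m=cv2.morphologyEx(m.astype(np.uint8),cv2.MORPH_CLOSE,np.ones((9,9)))
    b[y0:y1,x0:x1]=m;M[c]=big(b)
d=(.119,.104,.08,.099)
p,_=fit(M,d,(.55,.055,0.08));print(p,_)
print(fit(M,d,p,yaw=0.09))
# overlay
o=[]
for c in("top","side"):
    x0,y0,x1,y1=R0[c];a=cv2.resize(im[c][y0-10:y1+10,x0-10:x1+10],None,fx=6,fy=6,interpolation=cv2.INTER_NEAREST)
    mm=cv2.resize(M[c][y0-10:y1+10,x0-10:x1+10],None,fx=6,fy=6,interpolation=cv2.INTER_NEAREST)
    cv2.drawContours(a,cv2.findContours(mm,0,1)[0],-1,(0,255,255),1)
    cv2.polylines(a,[np.round(hull(c,box(*p,*d),6,np.array([x0-10,y0-10]))).astype(int)],True,(0,0,255),1)
    o.append(cv2.copyMakeBorder(a,0,450-a.shape[0],0,450-a.shape[1],0)) 
cv2.imwrite("pics/ov.png",cv2.resize(np.hstack(o),(800,400)))
R1={"top":(310,225,336,248),"side":(288,157,303,182)}
for c,a in im.items():
    x0,y0,x1,y1=R1[c];print(a[y0:y1,x0:x1].min(2))
E
```

```text
0.6
[0.5501 0.0575 0.0696] 0.3855447015801059
(array([0.5504, 0.058 ]), np.float64(0.38842721598456))
[[ 73  76  76  70  82  81 118 126 127 127 129 129  94 122 129 127 125 126 138 140 139 137 138 139 141 140]
 [107  96  92  81  84  75  70  71  75  72  80  81  79  79  79  93  94  94 133 138 134 136 138 139 140 140]
 [138 119 109  92  81  93  94  93  92  84  79  71  75  74  72 102 121 132 129 124 119 125 125 128 128 139]
 [ 82 121 129 129 128 142 139 119 105  90  89  88 104  96  90  84  76  78  86  94 105  82  71  78  80 121]
 [ 77 112 119 119 118 119 127 129 130 130 129 142 139 118 106  90  81  87 105  97  90  85  77  75  78  76]
 [ 76  76  76  76  76  76 111 119 118 119 119 127 129 129 129 129 129 143 141 118 106  90  81  94 106  98]
 [ 76  76  76  76  73  76  76  74  74  75  76 112 119 127 129 129 129 129 130 129 129 129 129 143 140 112]
 [ 76  76  76  71  60  66  71  79  85  89  83  80  76 112 122 128 129 129 129 129 129 129 129 129 129 113]
 [ 80  76  76  54  36  32  53 113 128 128 114 106  98  95 108 124 125 123 122 126 129 129 130 129 129 110]
 [102  80  77  50  34  33  63 126 1
[... 2339 characters left out ...]
1 154]
 [161 132  71  71  21  51  94  95  98  78  52 128 142 144 149]
 [151 133  68  72  11  55  99  97 102  69  53 124 152 143 135]
 [151 136  72  74  24  23  70  63  75  38  51 124 144 142 140]
 [154 135  72  74  34  17  20  10   9   0  61 139 143 140 140]
 [149 129  71  73  59  61  80 116 116 112 121 148 143 146 139]
 [124  89  72  78  75  83 117 140 145 155 143 147 142 138 109]
 [108  98  96 126 120  67  89  79  89 121 151 151 140 100  60]
 [101  88  84 128 112  19   0   0  26  83 121 126 128  86  72]
 [ 94  88  99  96  76   0   1   5  17  62  89  90  99  86  75]
 [103 114 143 133  98   3   8   2  13  62  77  79  79  75  80]
 [119 130 149 144 108  11  19  25  37  69  86  77  70  66  75]]
```

View pics/ov.png

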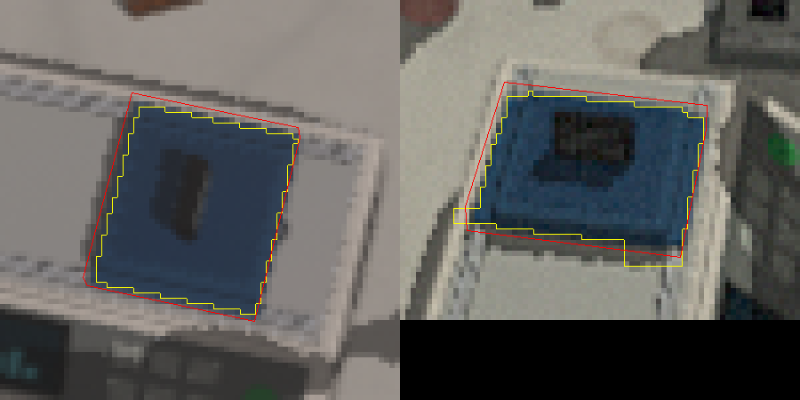

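```bash
cat >> h.py <<'E'
def plan(pos=None,ang=None):
    """turn (about tool y) so that jaw axis lies at world yaw ang (mod pi), tool down; then shift in cm in turned frame"""
    s=get_state();q=s["ee_rot"];T=R.from_quat([q[1],q[2],q[3],q[0]]);best=None
    print("t",round(s["t"],2),"pos",np.round(s["tool_pos"],4),"F",np.round(s["wrist_force"],1),"w",round(s["width"],4),"q6",round(s["q"][5],2))
    z0=T.as_matrix()[:,2];a0=np.arctan2(z0[1],z0[0]);print("jaw yaw",round(a0,4),"tool y",np.round(T.as_matrix()[:,1],3))
    if ang is None: ang=a0
    for k in(-1,0,1,2):
        a=ang+k*np.pi;z=np.array([np.cos(a),np.sin(a),0]);y=np.array([0,0,-1.]);M=np.c_[np.cross(y,z),y,z]
        rv=(T.inv()*R.from_matrix(M)).as_rotvec()
        if best is None or np.linalg.norm(rv)<np.linalg.norm(best[0]): best=(rv,M)
    print("turn",np.round(best[0],4))
    if pos is not None: print("shift cm after turn",np.round(best[1].T@(np.array(pos)-s["tool_pos"])*100,3),"; before turn",np.round(T.as_matrix().T@(np.array(pos)-s["tool_pos"])*100,3))
E
python3 - <<'E'
from h import *
np.set_printoptions(precision=4,suppress=True,linewidth=200)
f=lambda u,v:(130+(u+.5)/2.85-.5,110+(v+.5)/2.85-.5)
g=lambda u,v:(160+(u+.5)/3.5-.5,140+(v+.5)/3.5-.5)
print("plate grip top",onz("top",323.2,235.8,.057),"side",onz("side",296.1,162.8,.057))
a,b=onz("top",*f(412,313),.014),onz("top",*f(600,340),.014);print("case",a,b,np.arctan2(*(b-a)[[1,0]]))
a,b=onz("top",*f(402,377),.014),onz("top",*f(590,404),.014);print("case",a,b,np.arctan2(*(b-a)[[1,0]]))
a,b=onz("side",*g(443,72),.014),onz("side",*g(432,207),.014);print("side case",a,b,np.arctan2(*(a-b)[[1,0]]))
a,b=onz("side",*g(510,75),.014),onz("side",*g(503,207),.014);print("side case",a,b,np.arctan2(*(a-b)[[1,0]]))
print("cover"); plan([.55,.057,.2],np.pi/2+.088)
plan([.55,.057,.104],np.pi/2+.088)
E
```

```text
plate grip top [ 0.5044 -0.3157  0.057 ] side [ 0.5034 -0.3101  0.057 ]
case [ 0.5213 -0.1488  0.014 ] [ 0.552  -0.3669  0.014 ] -1.4309748879887338
case [ 0.4455 -0.1587  0.014 ] [ 0.4761 -0.374   0.014 ] -1.4293260763238196
side case [ 0.5526 -0.3784  0.014 ] [ 0.5181 -0.1458  0.014 ] -1.4234565898907439
side case [ 0.4783 -0.3906  0.014 ] [ 0.4492 -0.1627  0.014 ] -1.4439296213967416
cover
t 0.6 pos [ 0.2983 -0.6055  0.2022] F [-0.2  0.5  0.7] w 0.0882 q6 -0.04
jaw yaw -1.113 tool y [ 0. -0. -1.]
turn [-0.0001  0.3698  0.    ]
shift cm after turn [-30.894   0.224 -63.784] ; before turn [-51.857   0.219 -48.308]
t 0.6 pos [ 0.2983 -0.6055  0.2022] F [-0.2  0.5  0.7] w 0.0882 q6 -0.04
jaw yaw -1.113 tool y [ 0. -0. -1.]
turn [-0.0001  0.3698  0.    ]
shift cm after turn [-30.894   9.824 -63.784] ; before turn [-51.858   9.819 -48.309]
```

Emit:
carry_out(
  targets=[
    [0, 0, 0, 0, 0.1, 0, 0],
    [0, 0, 0, 0, 0.1, 0, 0],
    [0, 0, 0, 0, 0.1, 0, 0],
    [0, 0, 0, 0, 0.07, 0, 0],
    [-1, 0, -2, 0, 0, 0, 0],
    [-2, 0, -4.1, 0, 0, 0, 0],
    [-2, 0, -4.1, 0, 0, 0, 0.4],
    [-2, 0, -4.1, 0, 0, 0, 0.4],
    [-2, 0, -4.1, 0, 0, 0, 0.4],
    [-2, 0, -4.1, 0, 0, 0, 0.4],
  ],
)

```text
t: 1.6
tool_pos: [0.3885, -0.3701, 0.2024]
ee_rot: [-0.031, 0.031, -0.706, 0.707]
wrist_force: [-0.0, 0.7, -0.0]
width: 0.0582
```

Emit:
carry_out(
  targets=[
    [-2, 0, -4.1, 0, 0, 0, 0.4],
    [-2, 0, -4.1, 0, 0, 0, 0.4],
    [-2, 0, -4.1, 0, 0, 0, 0.4],
    [-2, 0, -4.1, 0, 0, 0, 0.4],
    [-2, 0, -4.1, 0, 0, 0, 0.4],
    [-2, 0, -4.1, 0, 0, 0, 0.4],
    [-2, 0, -4.1, 0, 0, 0, 0.4],
    [-2, 0, -4.1, 0, 0, 0, 0.4],
    [0, 0, 0, 0, 0, 0, 0.4],
  ],
)

```text
t: 2.5
tool_pos: [0.5202, -0.0263, 0.2026]
ee_rot: [0.034, -0.033, 0.707, -0.706]
wrist_force: [0.4, -0.2, 0.3]
width: 0.0526
```

```bash
python3 - <<'E'
from h import *
plan([.55,.057,.104],np.pi/2+.088)
o=[]
for c in("top","side"):
    a=read_camera(c);cv2.imwrite(f"pics/{c}1.png",a)
    u,v=proj(c,[.55,.057,.127]);u,v=int(u),int(v);o.append(cv2.resize(a[v-50:v+50,u-50:u+50],(400,400),interpolation=cv2.INTER_CUBIC));print(c,u,v)
cv2.imwrite("pics/app.png",np.hstack(o))
E
```

```text
t 2.5 pos [ 0.5202 -0.0263  0.2026] F [ 0.4 -0.2  0.3] w 0.0526 q6 1.38
jaw yaw -1.4773 tool y [ 0.001  0.002 -1.   ]
turn [ 0.0017  0.0055 -0.0016]
shift cm after turn [-3.697  9.858 -8.037] ; before turn [-3.726  9.878 -8.   ]
top 214 184
side 260 211
```

View pics/app.png

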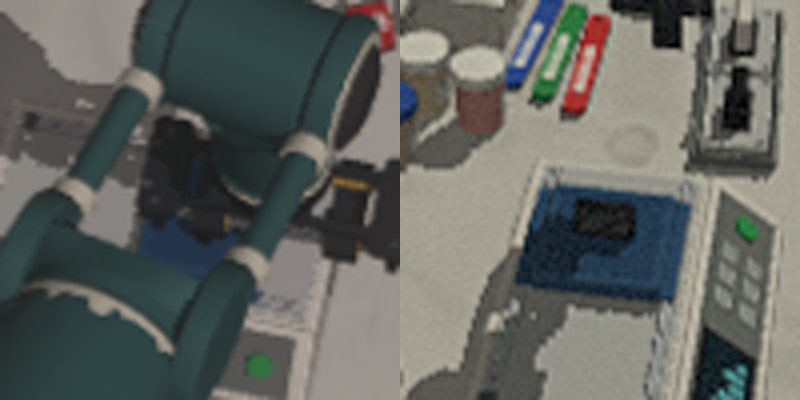

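Emit:
carry_out(
  targets=[
    [-1.8, 0, -4, 0, 0, 0, 0.4],
    [-1.9, 0, -4.1, 0, 0.005, 0, 0.4],
    [0, 2, 0, 0, 0, 0, 0.4],
    [0, 2.5, 0, 0, 0, 0, 0.4],
    [0, 0, 0, 0, 0, 0, 0.4],
    [0, 0, 0, 0, 0, 0, 0.4],
  ],
)

```text
t: 3.2
tool_pos: [0.5479, 0.0515, 0.157]
ee_rot: [-0.028, 0.029, -0.706, 0.707]
wrist_force: [0.2, 0.8, 0.9]
width: 0.0531
```

```bash
python3 - <<'E'
from h import *
plan([.55,.058,.105],np.pi/2+.088)
E
```

```text
t 3.2 pos [0.5479 0.0515 0.157 ] F [0.2 0.8 0.9] w 0.0531 q6 1.54
jaw yaw -1.4899 tool y [-0.002 -0.    -1.   ]
turn [-0.0002 -0.0071  0.0016]
shift cm after turn [-0.263  5.198 -0.627] ; before turn [-0.267  5.197 -0.63 ]
```

Emit:
carry_out(
  targets=[
    [-0.2, 1.5, -0.6, 0, -0.007, 0, 0.4],
    [0, 1.8, 0, 0, 0, 0, 0.4],
    [0, 1.4, 0, 0, 0, 0, 0.4],
    [0, 0.4, 0, 0, 0, 0, 0.4],
    [0, 0, 0, 0, 0, 0, 0.9],
    [0, 0, 0, 0, 0, 0, 0.9],
    [0, 0, 0, 0, 0, 0, 0.9],
    [0, 0, 0, 0, 0, 0, 0.9],
    [0, 0, 0, 0, 0, 0, 0.9],
  ],
)

```text
t: 4.1
tool_pos: [0.5505, 0.0592, 0.1068]
ee_rot: [-0.032, 0.031, -0.706, 0.706]
wrist_force: [0.3, 0.9, 0.0]
width: 0.015
```

Emit:
carry_out(
  targets=[
    [0, 0, 0, 0, 0, 0, 1],
    [0, 0, 0, 0, 0, 0, 1],
    [0, 0, 0, 0, 0, 0, 1],
  ],
)

```text
t: 4.4
tool_pos: [0.55, 0.0591, 0.1062]
ee_rot: [-0.032, 0.032, -0.706, 0.706]
wrist_force: [1.3, -0.7, 0.1]
width: 0.0002
```

```bash
python3 - <<'E'
from h import *
plan()
o=[]
for c in("top","side"):
    a=read_camera(c);cv2.imwrite(f"pics/{c}2.png",a)
    u,v=proj(c,[.55,.057,.127]);u,v=int(u),int(v);o.append(cv2.resize(a[v-40:v+40,u-40:u+40],(400,400),interpolation=cv2.INTER_CUBIC));print(c,u,v)
    print(proj(c,get_state()["tool_pos"]),[(np.round(d["extent"]).tolist(),round(d["confidence"],2)) for d in spot_in(c,"cover_grip")][:3])
cv2.imwrite("pics/app2.png",np.hstack(o))
E
```

```text
t 4.4 pos [0.55   0.0591 0.1062] F [ 1.3 -0.7  0.1] w 0.0002 q6 1.54
jaw yaw -1.481 tool y [-0. -0. -1.]
turn [-0. -0.  0.]
top 214 184
[214.71365628 186.58183466] [([204.0, 173.0, 28.0, 38.0], 0.93)]
side 260 211
[259.94017203 217.09191016] [([239.0, 210.0, 41.0, 26.0], 0.87)]
```

View pics/app2.png

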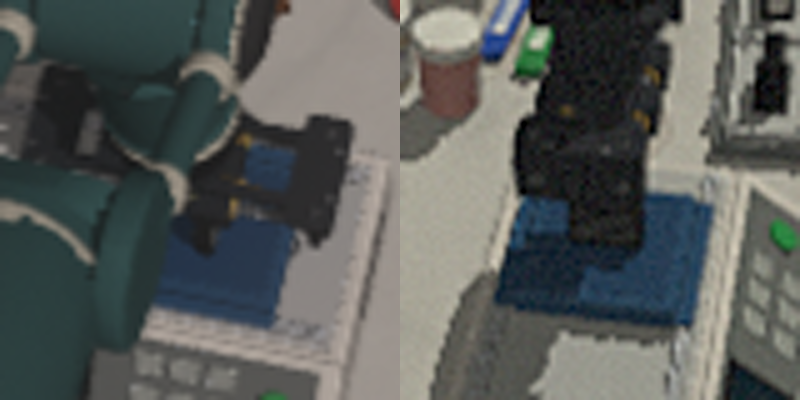

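```bash
python3 - <<'E'
from h import *
np.set_printoptions(precision=4,suppress=True)
for n,u,v,z in(("base+y",261,220.2,.099),("topback",261,210.2,.127),("topfront",261,214.5,.127)): print(n,onz("side",u,v,z))
for n,u,v,z in(("topleft?",213.5,180,.127),("right/top",219,181,.127),("right bottom",217,195,.099),("right bottom",217,195,.127)): print(n,onz("top",u,v,z))
a=cv2.imread("pics/top0.png")[172:202,204:228].astype(int);print(a.sum(2)//3)
b=cv2.imread("pics/side0.png")[203:228,246:276].astype(int);print(b.sum(2)//3)
E
```

```text
base+y [0.5455 0.0641 0.099 ]
topback [0.5487 0.051  0.127 ]
topfront [0.5442 0.0692 0.127 ]
topleft? [0.5642 0.0657 0.127 ]
right/top [0.5659 0.048  0.127 ]
right bottom [0.5273 0.0448 0.099 ]
right bottom [0.5205 0.0399 0.127 ]
[[ 58  64  59  53  59  60  61  62  61  63  63  64  64  63  64  67  67  68
   74  93 129 124 138 146]
 [ 61  62  63  64  63  62  60  56  53  58  60  62  63  61  62  63  64  63
   64  64  67  68  66  73]
 [ 62  59  58  56  59  57  62  63  63  64  62  60  59  54  59  60  62  62
   61  63  63  64  64  64]
 [ 61  62  58  57  57  57  62  61  57  60  57  61  63  63  64  62  61  56
   53  58  60  63  62  62]
 [ 61  61  58  57  57  57  57  57  57  57  57  62  60  57  60  58  62  63
   63  64  63  61  56  54]
 [ 61  63  60  57  57  57  55  55  55  55  56  57  56  57  57  56  62  60
   57  60  57  60  63  63]
 [ 58  56  57  57  57  57  48  43  43  43  52  55  54  55  56  57  57  57
   57  57  56  61  60  57]
 [ 58  56  56  57  57  56  47  42  43  43  44  40  39  46  53  57  57  57
   57  57  57  57  57  57]
 [ 62  58  57  56  57  56  47  43  42  43  44  39  37  39  40 
[... 4586 characters left out ...]
 30  45  34  40  32  38
   31  29  36  53  60  60  65  57  60  54  64  74]
 [ 64  61  51  51  48  31  33  30  31  30  34  38  30  37  34  33  36  36
   40  52  51  60  65  58  63  61  64  58  65  66]
 [ 62  59  57  65  56  44  53  52  58  55  48  45  51  41  33  34  32  36
   36  62  61  59  60  59  56  55  64  59  69  71]
 [ 67  54  54  58  56  65  62  60  59  55  61  61  60  53  51  48  51  42
   59  62  58  57  58  59  63  54  61  59  68  70]
 [ 57  58  54  58  62  60  56  62  61  59  58  60  61  55  58  59  58  58
   62  60  62  62  58  65  63  57  59  62  70  66]
 [ 62  59  48  61  59  61  59  59  55  55  62  58  59  61  60  56  56  58
   57  59  61  56  61  63  56  56  61  61  71  62]]
```

```bash
python3 - <<'E'
from h import *
s=get_state();print(s["width"],s["q"])
p=s["tool_pos"];q=s["ee_rot"];M=R.from_quat([q[1],q[2],q[3],q[0]]).as_matrix()
o=[]
for c in("top","side"):
    a=cv2.imread(f"pics/{c}2.png");u0,v0=(176,130) if c=="top" else (225,165)
    S=8;b=cv2.resize(a[v0:v0+70,u0:u0+50],None,fx=S,fy=S,interpolation=cv2.INTER_CUBIC)
    b=cv2.convertScaleAbs(b,alpha=2,beta=0)
    for P,col in((box(.549,.058,.088,.046,.012,.0985,.127),(0,255,255)),([p+M@np.array([dx,dy,dz]) for dx in(-.0375,.0375) for dy in(-.0637,) for dz in(-.0935,.0935)],(0,0,255)),([p+M@np.array([dx,dy,0]) for dx in(-.009,.009) for dy in(-.06,0)],(0,255,0))):
        cv2.polylines(b,[np.round(hull(c,P,S,np.array([u0,v0]))).astype(int)],True,col,1)
    o.append(b)
cv2.imwrite("pics/ov2.png",np.hstack(o))
E
```

```text
0.0007676928833509219 [ 6.20581469e-02  1.15713723e-01  1.96474092e+00 -1.35569600e-05
  1.06128719e+00  1.54310759e+00]
```

View pics/ov2.png

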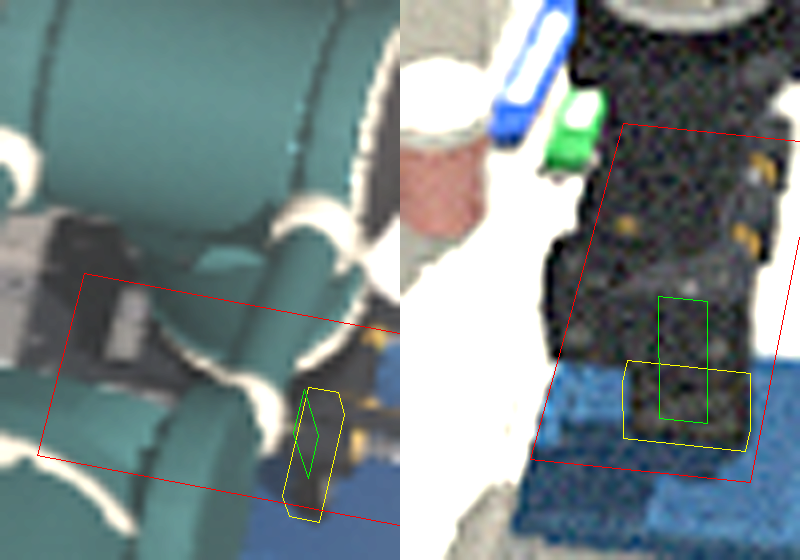

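Emit:
carry_out(
  targets=[
    [0, 0, -0.3, 0, 0, 0, 1],
    [0, 0, -0.3, 0, 0, 0, 1],
    [0, 0, -0.3, 0, 0, 0, 1],
    [0, 0, -0.3, 0, 0, 0, 1],
    [0, 0, 0, 0, 0, 0, 1],
  ],
)

```text
t: 5.1
tool_pos: [0.5489, 0.0716, 0.1062]
ee_rot: [0.032, -0.032, 0.706, -0.706]
wrist_force: [-0.1, -0.3, 0.4]
width: 0.0006
```

```bash
python3 - <<'E'
from h import *
plan()
a=read_camera("side");cv2.imwrite("pics/side3.png",a)
b=cv2.imread("pics/side2.png")
def blue(a):
    s=a[200:245,230:290].astype(int);m=(s[...,0]>s[...,2]*1.6)&(s[...,0]-s[...,2]>18);return m.sum(1)
print(blue(a)-blue(b));print(blue(a))
E
```

```text
t 5.1 pos [0.5489 0.0716 0.1062] F [-0.1 -0.3  0.4] w 0.0006 q6 1.56
jaw yaw -1.4804 tool y [-0.  0. -1.]
turn [0.0001 0.     0.    ]
[  0   0   0   0   0   0   0   0   0   0  -2  -7 -10  -8  -1  -1  -1   1
   1   0   2  -1   1   1  -1   0   1   0   1  -1   0   0   0  -3   0   0
   0   0   0   0   0   0   0   0   0]
[ 0  0  0  0  0  0  0  0  0  0 10 11 13 15 23 24 23 24 24 24 32 37 36 37
 36 38 40 38 39 39 40 39 36 26 20 11  0  0  0  0  0  0  0  0  0]
```

```bash
python3 - <<'E'
from h import *
p=get_state()["tool_pos"];o=[]
for c in("top","side"):
    a=read_camera(c);cv2.imwrite(f"pics/{c}3.png",a)
    u0,v0=(190,150) if c=="top" else (235,180)
    S=8;b=cv2.resize(a[v0:v0+60,u0:u0+50],None,fx=S,fy=S,interpolation=cv2.INTER_CUBIC)
    b=np.uint8(255*np.clip(b/140.,0,1)**.6)
    u,v=((proj(c,p)-[u0,v0]+.5)*S-.5).astype(int);cv2.drawMarker(b,(int(u),int(v)),(0,0,255),0,16)
    o.append(b)
cv2.imwrite("pics/z3.png",np.hstack(o))
E
```

```text
(no output)
```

View pics/z3.png

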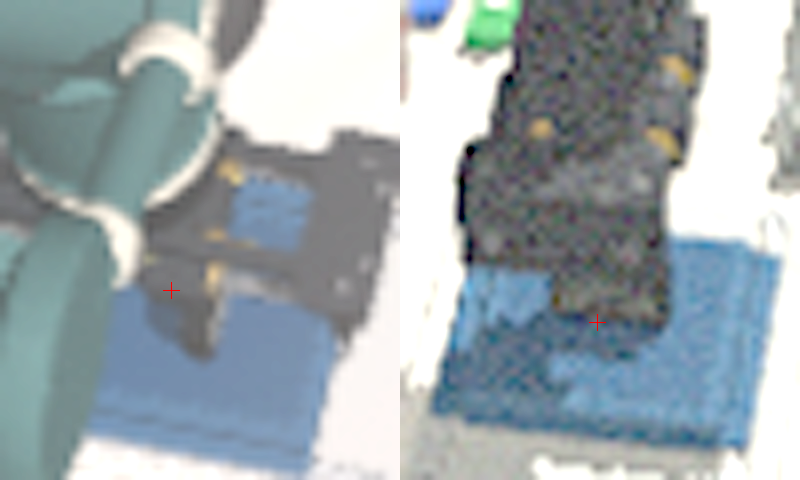

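```bash
python3 - <<'E'
from h import *
np.set_printoptions(precision=4,suppress=True)
for z in(.13,.15,.17,.2): print(z,"top -y end",onz("top",236,181,z),"side +y end",onz("side",255.9,212.5,z),"side x",onz("side",243.5,212.5,z)[0],onz("side",268,212.5,z)[0])
print(get_state()["tool_pos"],proj("top",[.557,-.022,.17]),proj("side",[.541,.165,.17]))
E
python3 - <<'E'
import cv2,numpy as np
a=cv2.imread("pics/top3.png")
print(np.int32(a[170:198,190:244].mean(2)))
E
```

```text
0.13 top -y end [ 0.5802 -0.0039  0.13  ] side +y end [0.56   0.0675 0.13  ] side x 0.5953002600786683 0.5256248608412148
0.15 top -y end [ 0.5745 -0.0068  0.15  ] side +y end [0.5544 0.0885 0.15  ] side x 0.5887754246548942 0.5208690572859307
0.17 top -y end [ 0.5688 -0.0097  0.17  ] side +y end [0.5488 0.1096 0.17  ] side x 0.58225058923112 0.5161132537306468
0.2 top -y end [ 0.5602 -0.014   0.2   ] side +y end [0.5403 0.1411 0.2   ] side x 0.5724633360954587 0.5089795483977207
[0.5489 0.0711 0.1062] [238.7025 185.6223] [253.5343 226.6123]
[[ 33  32  45 ... 140 147 147]
 [ 33  29  42 ... 139 146 147]
 [ 33  32  33 ... 135 141 142]
 ...
 [ 61  64  65 ... 135 135 132]
 [ 62  63  64 ... 135 135 131]
 [ 63  63  65 ... 134 135 140]]
```

```bash
python3 - <<'E'
from h import *
p=np.array([.5202,-.0263,.2026]);z=np.array([.093,-.996,0]);x=np.array([-.996,-.093,0]);o=[]
for c in("top","side"):
    a=cv2.imread(f"pics/{c}1.png")
    u0,v0=(proj(c,p)-[25,50]).astype(int)
    S=8;b=cv2.resize(a[v0:v0+75,u0:u0+50],None,fx=S,fy=S,interpolation=cv2.INTER_CUBIC)
    b=np.uint8(255*np.clip(b/140.,0,1)**.6)
    for s in(-1,0,1):
      for h,col in((0,(0,0,255)),(.064,(0,255,255))):
        u,v=((proj(c,p+z*s*.0265+[0,0,h])-[u0,v0]+.5)*S-.5).astype(int);cv2.drawMarker(b,(int(u),int(v)),col,0,14,2)
    o.append(b)
cv2.imwrite("pics/z1.png",np.hstack(o))
E
```

```text
(no output)
```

View pics/z1.png

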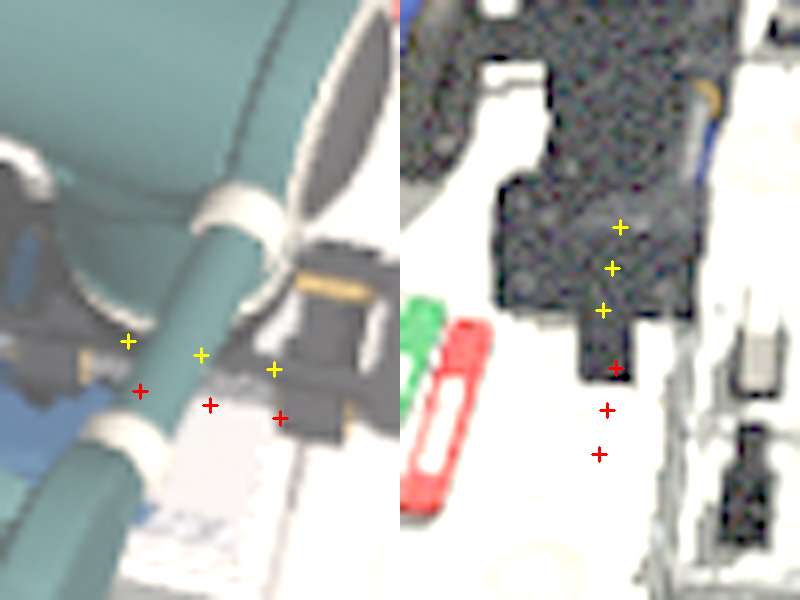

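```bash
python3 - <<'E'
from h import *
np.set_printoptions(precision=4,suppress=True)
p=np.array([.5202,-.0263,.2026])
O={c:(proj(c,p)-[25,50]).astype(int) for c in("top","side")}
f=lambda c,x,y:(O[c][0]+(x+.5)/8-.5,O[c][1]+(y+.5)/8-.5)
def tri(a,b):
    o1,d1=ray("top",*a);o2,d2=ray("side",*b);A=np.c_[d1,-d2];t=np.linalg.lstsq(A,o2-o1,rcond=None)[0]
    P,Q=o1+t[0]*d1,o2+t[1]*d2;return (P+Q)/2,np.linalg.norm(P-Q)
for a in((45,400),(70,385),(45,380)): print("+y tip",tri(f("top",*a),f("side",605-400,380)))
for z in(.2,.22,.24,.26): print(z,onz("top",*f("top",310,440),z),onz("top",*f("top",280,440),z),"side +y tip",onz("side",*f("side",205,380),z),"top+y",onz("top",*f("top",45,400),z))
# check scene tri: white plate grip top, cover grip
print(tri((323.2,235.8),(296.1,162.8)))
print(tri((234,177.7),(263,203)))
E
```

```text
+y tip (array([0.5022, 0.0248, 0.253 ]), np.float64(0.019148303744294905))
+y tip (array([0.5071, 0.0184, 0.249 ]), np.float64(0.011575893670563003))
+y tip (array([0.5052, 0.0265, 0.2551]), np.float64(0.012251171782389363))
0.2 [ 0.5184 -0.0652  0.2   ] [ 0.5153 -0.0546  0.2   ] side +y tip [ 0.5259 -0.0479  0.2   ] top+y [0.5054 0.0338 0.2   ]
0.22 [ 0.5133 -0.0674  0.22  ] [ 0.5102 -0.0569  0.22  ] side +y tip [ 0.5207 -0.0216  0.22  ] top+y [0.5004 0.0302 0.22  ]
0.24 [ 0.5082 -0.0695  0.24  ] [ 0.5052 -0.0592  0.24  ] side +y tip [0.5155 0.0047 0.24  ] top+y [0.4955 0.0266 0.24  ]
0.26 [ 0.5031 -0.0716  0.26  ] [ 0.5001 -0.0614  0.26  ] side +y tip [0.5102 0.031  0.26  ] top+y [0.4906 0.023  0.26  ]
(array([ 0.5047, -0.316 ,  0.0529]), np.float64(0.0010437344190212619))
(array([0.5716, 0.0062, 0.1217]), np.float64(0.03776725889498016))
```

The gripper closed on nothing. In the picture the fingertips sit clearly higher than the reported TCP, by roughly 45 mm. I'll confirm this by touching the cover top gently with the shut fingers.

Emit:
carry_out(
  targets=[
    [0, 0, -1, 0, 0, 0, 1],
    [0, 0, -1, 0, 0, 0, 1],
    [0, 0.3, 0, 0, 0, 0, 1],
    [0, 0.3, 0, 0, 0, 0, 1],
    [0, 0.3, 0, 0, 0, 0, 1],
    [0, 0.3, 0, 0, 0, 0, 1],
    [0, 0, 0, 0, 0, 0, 1],
  ],
)

```text
t: 5.95
tool_pos: [0.5466, 0.0907, 0.0934]
ee_rot: [-0.031, 0.032, -0.706, 0.706]
wrist_force: [-0.5, -0.2, 0.2]
width: 0.0004
```

Emit:
carry_out(
  targets=[
    [0, 0.4, 0, 0, 0, 0, 1],
    [0, 0.4, 0, 0, 0, 0, 1],
    [0, 0.3, 0, 0, 0, 0, 1],
    [0, 0, 0, 0, 0, 0, 1],
  ],
)

```text
t: 6.35
tool_pos: [0.5466, 0.0909, 0.0825]
ee_rot: [-0.031, 0.032, -0.706, 0.706]
wrist_force: [-0.7, 0.5, -0.1]
width: 0.0003
```

Emit:
carry_out(
  targets=[
    [0, 0.3, 0, 0, 0, 0, 1],
    [0, 0.2, 0, 0, 0, 0, 1],
    [0, 0.2, 0, 0, 0, 0, 1],
    [0, 0, 0, 0, 0, 0, 1],
  ],
)

```text
t: 6.75
tool_pos: [0.5469, 0.091, 0.0758]
ee_rot: [-0.032, 0.032, -0.706, 0.706]
wrist_force: [-0.3, 0.4, -1.3]
width: 0.0005
```

```bash
python3 - <<'E'
from h import *
plan()
a=read_camera("side");cv2.imwrite("pics/side4.png",a);o=[]
p=get_state()["tool_pos"];u0,v0=235,180
S=10;b=cv2.resize(a[v0:v0+60,u0:u0+60],None,fx=S,fy=S,interpolation=cv2.INTER_CUBIC)
b=np.uint8(255*np.clip(b/140.,0,1)**.6)
for h in(0,.02,.04):
    u,v=((proj("side",p+[0,0,h])-[u0,v0]+.5)*S-.5).astype(int);cv2.drawMarker(b,(int(u),int(v)),(0,0,255),0,14,2)
cv2.imwrite("pics/z4.png",b)
E
```

```text
t 6.75 pos [0.5469 0.091  0.0758] F [-0.3  0.4 -1.3] w 0.0005 q6 1.6
jaw yaw -1.481 tool y [-0.001 -0.    -1.   ]
turn [0.     0.     0.0006]
```

View pics/z4.png

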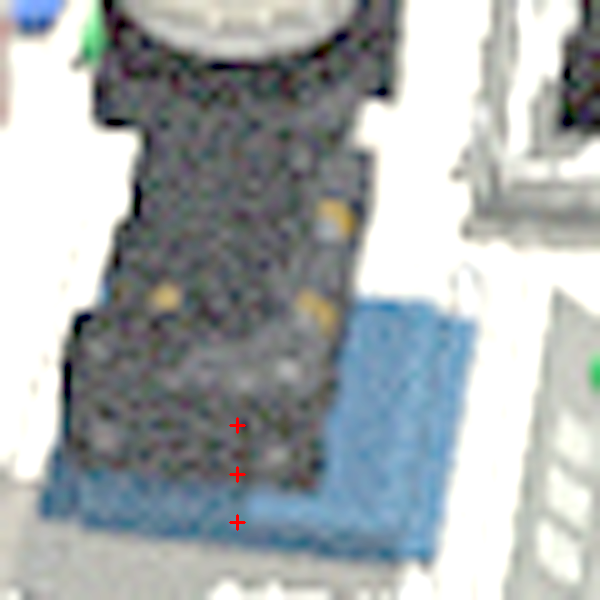

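Emit:
carry_out(
  targets=[
    [0, 0.3, 0, 0, 0, 0, 1],
    [0, 0.2, 0, 0, 0, 0, 1],
    [0, 0.2, 0, 0, 0, 0, 1],
    [0, 0, 0, 0, 0, 0, 1],
  ],
)

```text
t: 7.2
tool_pos: [0.5468, 0.091, 0.0688]
ee_rot: [-0.031, 0.032, -0.706, 0.706]
wrist_force: [-0.6, -0.2, -0.8]
width: 0.0004
```

Emit:
carry_out(
  targets=[
    [0, 0.2, 0, 0, 0, 0, 1],
    [0, 0.2, 0, 0, 0, 0, 1],
    [0, 0.2, 0, 0, 0, 0, 1],
    [0, 0, 0, 0, 0, 0, 1],
  ],
)

```text
t: 7.6
tool_pos: [0.5468, 0.091, 0.0628]
ee_rot: [-0.031, 0.032, -0.706, 0.706]
wrist_force: [-0.6, 0.0, 1.2]
width: 0.0001
```

Emit:
carry_out(
  targets=[
    [0, 0.2, 0, 0, 0, 0, 1],
    [0, 0.1, 0, 0, 0, 0, 1],
    [0, 0, 0, 0, 0, 0, 1],
  ],
)

```text
t: 7.9
tool_pos: [0.5474, 0.0911, 0.0618]
ee_rot: [-0.032, 0.032, -0.706, 0.706]
wrist_force: [-4.4, -0.8, 9.5]
width: 0.0001
```

Emit:
carry_out(
  targets=[
    [0, 0.2, 0, 0, 0, 0, 1],
    [0, 0.1, 0, 0, 0, 0, 1],
    [0, 0, 0, 0, 0, 0, 1],
  ],
)

```text
t: 8.2
tool_pos: [0.5475, 0.0911, 0.0617]
ee_rot: [-0.032, 0.032, -0.706, 0.706]
wrist_force: [-11.6, -1.2, 26.1]
width: 0.0005
```

Emit:
carry_out(
  targets=[
    [0, -1, 0, 0, 0, 0, 1],
    [0, -2, 0, 0, 0, 0, 0.3],
    [0, -2.5, 0, 0, 0, 0, 0.3],
    [0, -2, 0, 0, 0, 0, 0.3],
    [0, 0, 1.5, 0, 0, 0, 0.3],
    [0, 0, 1.6, 0, 0, 0, 0.3],
    [0, 2.5, 0, 0, 0, 0, 0.3],
    [0, 2.5, 0, 0, 0, 0, 0.3],
    [0, 0, 0, 0, 0, 0, 0.3],
  ],
)

```text
t: 9.1
tool_pos: [0.5451, 0.0583, 0.0766]
ee_rot: [-0.028, 0.035, -0.706, 0.707]
wrist_force: [-0.5, 0.2, -0.4]
width: 0.0608
```

Emit:
carry_out(
  targets=[
    [0, 0.4, 0, 0, 0, 0, 0.3],
    [0, 0.4, 0, 0, 0, 0, 0.3],
    [0, 0, 0, 0, 0, 0, 0.3],
    [0, 0, 0, 0, 0, 0, 1],
    [0, 0, 0, 0, 0, 0, 1],
    [0, 0, 0, 0, 0, 0, 1],
    [0, 0, 0, 0, 0, 0, 1],
    [0, 0, 0, 0, 0, 0, 1],
    [0, 0, 0, 0, 0, 0, 1],
  ],
)

```text
t: 10.0
tool_pos: [0.55, 0.06, 0.0743]
ee_rot: [-0.032, 0.032, -0.706, 0.706]
wrist_force: [1.4, -3.3, 0.2]
width: 0.0159
```

```bash
python3 - <<'E'
from h import *
plan()
E
```

```text
t 10.0 pos [0.55   0.06   0.0743] F [ 1.4 -3.3  0.2] w 0.0159 q6 1.54
jaw yaw -1.4808 tool y [ 0. -0. -1.]
turn [-0.0003  0.     -0.0001]
```

Emit:
carry_out(
  targets=[
    [0, 0, 0, 0, 0, 0, 1],
    [0, 0, 0, 0, 0, 0, 1],
    [0, 0, 0, 0, 0, 0, 1],
  ],
)

```text
t: 10.3
tool_pos: [0.5501, 0.0597, 0.0743]
ee_rot: [-0.032, 0.032, -0.706, 0.707]
wrist_force: [0.2, -3.5, 0.5]
width: 0.0117
```

Emit:
carry_out(
  targets=[
    [0, 0, -1, 0, 0, 0, 1],
    [0, 0, -1.5, 0, 0, 0, 1],
    [0, 0, -1.5, 0, 0, 0, 1],
    [0, 0, -1.5, 0, 0, 0, 1],
    [0, 0, -1.5, 0, 0, 0, 1],
    [0, 0, -0.5, 0, 0, 0, 1],
    [0, 0, 0, 0, 0, 0, 1],
  ],
)

```text
t: 11.0
tool_pos: [0.5437, 0.1373, 0.0743]
ee_rot: [0.033, -0.032, 0.707, -0.706]
wrist_force: [4.0, 3.1, -2.8]
width: 0.0117
```

Emit:
carry_out(
  targets=[
    [0, 0, -0.5, 0, 0, 0, 1],
    [0, 0, -0.5, 0, 0, 0, 1],
    [0, 0, 0, 0, 0, 0, 1],
  ],
)

```text
t: 11.3
tool_pos: [0.543, 0.1452, 0.0743]
ee_rot: [0.032, -0.031, 0.707, -0.706]
wrist_force: [4.4, 0.6, -3.4]
width: 0.0116
```

Emit:
carry_out(
  targets=[
    [0, 0, -0.4, 0, 0, 0, 1],
    [0, 0, -0.4, 0, 0, 0, 1],
    [0, 0, 0, 0, 0, 0, 1],
  ],
)

```text
t: 11.6
tool_pos: [0.5424, 0.1528, 0.0743]
ee_rot: [0.032, -0.031, 0.706, -0.706]
wrist_force: [5.4, -2.1, -3.0]
width: 0.0118
```

Emit:
carry_out(
  targets=[
    [0, 0, -0.3, 0, 0, 0, 1],
    [0, 0, -0.3, 0, 0, 0, 1],
    [0, 0, 0, 0, 0, 0, 1],
  ],
)

```text
t: 11.9
tool_pos: [0.5419, 0.1585, 0.0743]
ee_rot: [-0.032, 0.031, -0.706, 0.706]
wrist_force: [4.6, -0.9, -2.5]
width: 0.0118
```

Emit:
carry_out(
  targets=[
    [0, 0, -0.3, 0, 0, 0, 1],
    [0, 0, -0.3, 0, 0, 0, 1],
    [0, 0, 0, 0, 0, 0, 1],
  ],
)

```text
t: 12.2
tool_pos: [0.5418, 0.1587, 0.0743]
ee_rot: [-0.033, 0.032, -0.703, 0.71]
wrist_force: [7.9, -20.8, -0.6]
width: 0.0118
```

Emit:
carry_out(
  targets=[
    [0, 0, 0, 0, 0, 0, 0],
    [0, 0, 0, 0, 0, 0, 0],
    [0, 0, 0.3, 0, 0, 0, 0],
    [0, 0, 0, 0, 0, 0, 0],
    [0, -2, 0, 0, 0, 0, 0],
    [0, -3, 0, 0, 0, 0, 0],
    [0, 0, 0, 0, -0.14, 0, 0],
    [0, 0, 0, 0, -0.14, 0, 0],
    [0, 0, 0, 0, -0.14, 0, 0],
    [0, 0, 0, 0, -0.14, 0, 0],
  ],
)

```text
t: 13.2
tool_pos: [0.5403, 0.1622, 0.1242]
ee_rot: [0.228, -0.228, 0.67, -0.669]
wrist_force: [-0.0, -0.3, -0.6]
width: 0.0879
```

Emit:
carry_out(
  targets=[
    [0, 0, 0, 0, -0.14, 0, 0],
    [0, 0, 0, 0, -0.14, 0, 0],
    [0, 0, 0, 0, -0.14, 0, 0],
    [0, 0, 0, 0, -0.14, 0, 0],
    [0, 0, 0, 0, -0.14, 0, 0],
    [0, 0, 0, 0, -0.14, 0, 0],
    [0, 0, 0, 0, -0.14, 0, 0],
    [0, 0, 0, 0, -0.02, 0, 0],
    [0, 0, 0, 0, 0, 0, 0],
  ],
)

```text
t: 14.1
tool_pos: [0.5404, 0.162, 0.1241]
ee_rot: [-0.519, 0.519, -0.481, 0.48]
wrist_force: [0.5, 0.3, -0.1]
width: 0.0878
```

```bash
python3 - <<'E'
from h import *
plan([.5418,.1587,.0743],.083)
for c in("side",):
    a=read_camera(c);cv2.imwrite(f"pics/{c}5.png",a)
    b=a[195:262,215:290].astype(int);m=(b[...,0]>b[...,2]*1.6)&(b[...,0]-b[...,2]>18);ys,xs=np.nonzero(m);print(xs.min()+215,xs.max()+215,ys.min()+195,ys.max()+195)
E
```

```text
t 14.1 pos [0.5404 0.162  0.1241] F [ 0.5  0.3 -0.1] w 0.0878 q6 0.17
jaw yaw 0.0769 tool y [-0.001  0.    -1.   ]
turn [ 0.0006 -0.0061 -0.0001]
shift cm after turn [0.34  4.98  0.108] ; before turn [0.34  4.979 0.113]
231 289 230 261
```

Emit:
carry_out(
  targets=[
    [0.3, 2, 0, 0, -0.006, 0, 0],
    [0, 2, 0, 0, 0, 0, 0],
    [0, 0.9, 0, 0, 0, 0, 0],
    [0, 0, 0, 0, 0, 0, 0.3],
    [0, 0, 0, 0, 0, 0, 0.5],
    [0, 0, 0, 0, 0, 0, 0.6],
    [0, 0, 0, 0, 0, 0, 0.6],
  ],
)

```text
t: 14.85
tool_pos: [0.5419, 0.159, 0.0763]
ee_rot: [0.521, -0.52, 0.478, -0.479]
wrist_force: [0.5, -0.1, 1.0]
width: 0.0584
```

Emit:
carry_out(
  targets=[
    [0, 0, 0, 0, 0, 0, 0.6],
    [0, 0, 0, 0, 0, 0, 0.6],
    [0, 0, 0, 0, 0, 0, 0.6],
  ],
)

```text
t: 15.15
tool_pos: [0.5413, 0.1588, 0.0759]
ee_rot: [0.521, -0.521, 0.478, -0.478]
wrist_force: [-0.8, -0.2, 2.9]
width: 0.0457
```

```bash
python3 - <<'E'
from h import *
plan()
E
```

```text
t 15.15 pos [0.5413 0.1588 0.0759] F [-0.8 -0.2  2.9] w 0.0457 q6 0.16
jaw yaw 0.0849 tool y [ 0.001  0.    -1.   ]
turn [-0.0006  0.     -0.0002]
```

Emit:
carry_out(
  targets=[
    [0, 0, 0, 0, 0, 0, 0.3],
    [0, 0, 0, 0, 0, 0, 0.3],
    [0, -2, 0, 0, 0, 0, 0.3],
    [0, -3, 0, 0, -0.056, 0, 0.3],
    [1, 0, 0, 0, 0, 0, 0.4],
    [3, 0, 0, 0, 0, 0, 0.4],
    [4.5, 0, 0, 0, 0, 0, 0.4],
    [4.5, 0, 0, 0, 0, 0, 0.4],
    [4.5, 0, 0, 0, 0, 0, 0.4],
    [4.5, 0, 0, 0, 0, 0, 0.4],
  ],
)

```text
t: 16.15
tool_pos: [0.5715, -0.0611, 0.1242]
ee_rot: [-0.534, 0.534, -0.464, 0.463]
wrist_force: [-0.2, 0.2, 0.2]
width: 0.0532
```

```bash
python3 - <<'E'
from h import *
plan([.504,-.313,.12],.141)
E
```

```text
t 16.15 pos [ 0.5715 -0.0611  0.1242] F [-0.2  0.2  0.2] w 0.0532 q6 -0.29
jaw yaw 0.1404 tool y [-0.001  0.    -1.   ]
turn [ 0.0007 -0.0006 -0.0001]
shift cm after turn [ 23.99    0.423 -10.219] ; before turn [ 23.996   0.427 -10.205]
```

Emit:
carry_out(
  targets=[
    [4, 0, -1.7, 0, 0, 0, 0.4],
    [4, 0, -1.7, 0, 0, 0, 0.4],
    [4, 0, -1.7, 0, 0, 0, 0.4],
    [4, 0, -1.7, 0, 0, 0, 0.4],
    [4, 0, -1.7, 0, 0, 0, 0.4],
    [4, 0, -1.7, 0, 0, 0, 0.4],
    [0, 0, 0, 0, 0, 0, 0.4],
    [0, 3, 0, 0, 0, 0, 0.4],
    [0, 3, 0, 0, 0, 0, 0.4],
    [0, 0, 0, 0, 0, 0, 0.4],
  ],
)

```text
t: 17.15
tool_pos: [0.5007, -0.3081, 0.0598]
ee_rot: [-0.533, 0.534, -0.467, 0.46]
wrist_force: [-0.6, -0.4, -0.6]
width: 0.053
```

```bash
python3 - <<'E'
from h import *
plan([.504,-.313,-.01],.141)
p=get_state()["tool_pos"];o=[]
for c,(u0,v0,w,h) in dict(side=(265,125,60,75),top=(290,195,60,75)).items():
    a=read_camera(c);cv2.imwrite(f"pics/{c}6.png",a);S=8 if c=="side" else 5
    b=cv2.resize(a[v0:v0+h,u0:u0+w] if c=="side" else a[160:280,155:275],None,fx=S if c=="side" else 5,fy=S if c=="side" else 5,interpolation=cv2.INTER_CUBIC)
    b=np.uint8(255*np.clip(b/160.,0,1)**.7)
    if c=="side":
      for hh in(0,.037):
        u,v=((proj(c,p+[0,0,hh])-[u0,v0]+.5)*S-.5).astype(int);cv2.drawMarker(b,(int(u),int(v)),(0,0,255),0,14,2)
    o.append(b)
b=np.zeros((600,1080,3),np.uint8);b[:600,:480]=o[0];b[:,480:]=o[1][:600]
cv2.imwrite("pics/z6.png",cv2.resize(b,(800,444)))
E
```

```text
t 17.15 pos [ 0.5007 -0.3081  0.0598] F [-0.6 -0.4 -0.6] w 0.053 q6 -0.73
jaw yaw 0.1403 tool y [-0.008  0.006 -1.   ]
turn [ 0.0074 -0.0007 -0.0069]
shift cm after turn [0.531 6.982 0.26 ] ; before turn [0.579 6.976 0.312]
```

View pics/z6.png

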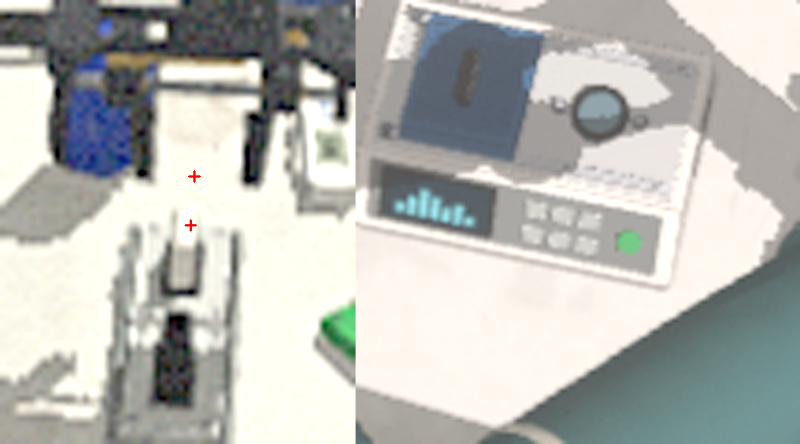

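The top view (pins at about (566,103) and (638,122) px) shows the cover open at its stop and the bezel and both pins clear. The side view shows the fingertips at (145,180) and (252,183) px. They match the reported TCP plus 37 mm, straddling the white grip at (185,250) px. Now I clamp the grip across its width to find its centre.

Emit:
carry_out(
  targets=[
    [0.5, 1.5, 0.3, 0.005, 0, -0.005, 0.4],
    [0, 2, 0, 0, 0, 0, 0.4],
    [0, 1.5, 0, 0, 0, 0, 0.4],
    [0, 1, 0, 0, 0, 0, 0.4],
    [0, 0.5, 0, 0, 0, 0, 0.4],
    [0, 0, 0, 0, 0, 0, 0.4],
  ],
)

```text
t: 17.85
tool_pos: [0.5084, -0.3155, -0.0002]
ee_rot: [0.534, -0.534, 0.461, -0.466]
wrist_force: [-0.1, -0.2, -0.4]
width: 0.0527
```

Emit:
carry_out(
  targets=[
    [0, 0.2, 0, 0, 0, 0, 0.5],
    [0, 0.2, 0, 0, 0, 0, 0.6],
    [0, 0, 0, 0, 0, 0, 1],
    [0, 0, 0, 0, 0, 0, 1],
    [0, 0, 0, 0, 0, 0, 1],
    [0, 0, 0, 0, 0, 0, 1],
    [0, 0, 0, 0, 0, 0, 1],
  ],
)

```text
t: 18.55
tool_pos: [0.5087, -0.3159, -0.0035]
ee_rot: [0.534, -0.534, 0.461, -0.466]
wrist_force: [-1.0, -0.3, 1.3]
width: 0.0159
```

```bash
python3 - <<'E'
from h import *
plan([.504,-.313,-.01],.141)
E
```

```text
t 18.55 pos [ 0.5087 -0.3159 -0.0035] F [-1.  -0.3  1.3] w 0.0159 q6 -0.74
jaw yaw 0.141 tool y [ 0.006 -0.004 -1.   ]
turn [-0.005   0.      0.0052]
shift cm after turn [-0.356  0.65  -0.425] ; before turn [-0.359  0.646 -0.429]
```

Emit:
carry_out(
  targets=[
    [0, 0, 0, -0.005, 0, 0.005, 0.5],
    [0, 0, 0, 0, 0, 0, 0.2],
    [0, -2, 0, 0, 0, 0, 0.2],
    [0, -2.5, 0, 0, 0, 0, 0.2],
    [0, 0, 0, 0, 0.14, 0, 0.2],
    [0, 0, 0, 0, 0.14, 0, 0.2],
    [0, 0, 0, 0, 0.14, 0, 0.2],
    [0, 0, 0, 0, 0.14, 0, 0.2],
    [0, 0, 0, 0, 0.14, 0, 0.2],
    [0, 0, 0, 0, 0.14, 0, 0.2],
  ],
)

```text
t: 19.55
tool_pos: [0.5087, -0.3158, 0.0411]
ee_rot: [0.297, -0.297, 0.642, -0.642]
wrist_force: [-0.7, 0.8, 0.8]
width: 0.0707
```

Emit:
carry_out(
  targets=[
    [0, 0, 0, 0, 0.14, 0, 0.2],
    [0, 0, 0, 0, 0.14, 0, 0.2],
    [0, 0, 0, 0, 0.14, 0, 0.2],
    [0, 0, 0, 0, 0.14, 0, 0.2],
    [0, 0, 0, 0, 0.14, 0, 0.2],
    [0, 0, 0, 0, 0.03, 0, 0.2],
    [0, 0, 0, 0, 0, 0, 0.2],
    [0, 0, 0, 0, 0, 0, 0.2],
  ],
)

```text
t: 20.35
tool_pos: [0.5087, -0.3158, 0.0411]
ee_rot: [0.05, -0.05, 0.705, -0.705]
wrist_force: [-0.2, 0.1, -0.1]
width: 0.0703
```

```bash
python3 - <<'E'
from h import *
plan([.5087,-.3159,-.0055],.141-np.pi/2)
E
```

```text
t 20.35 pos [ 0.5087 -0.3158  0.0411] F [-0.2  0.1 -0.1] w 0.0703 q6 0.83
jaw yaw -1.4281 tool y [-0.  0. -1.]
turn [0.0002 0.0017 0.0001]
shift cm after turn [-2.000e-03  4.657e+00  1.500e-02] ; before turn [-2.000e-03  4.657e+00  1.600e-02]
```

Emit:
carry_out(
  targets=[
    [0, 1.5, 0, 0, 0, 0, 0.2],
    [0, 2, 0, 0, 0, 0, 0.2],
    [0, 1.2, 0, 0, 0, 0, 0.2],
    [0, 0, 0, 0, 0, 0, 0.3],
    [0, 0, 0, 0, 0, 0, 0.5],
    [0, 0, 0, 0, 0, 0, 0.6],
    [0, 0, 0, 0, 0, 0, 0.6],
    [0, 0, 0, 0, 0, 0, 0.6],
    [0, 0, 0, 0, 0, 0, 0.6],
  ],
)

```text
t: 21.25
tool_pos: [0.5092, -0.3152, -0.0052]
ee_rot: [0.05, -0.05, 0.706, -0.705]
wrist_force: [0.7, 5.3, 2.0]
width: 0.0457
```

```bash
python3 - <<'E'
from h import *
plan()
p=get_state()["tool_pos"];print(p[0]*.990+p[1]*.1405)
E
```

```text
t 21.25 pos [ 0.5092 -0.3152 -0.0052] F [0.7 5.3 2. ] w 0.0457 q6 0.83
jaw yaw -1.4292 tool y [ 0.001  0.001 -1.   ]
turn [ 0.0005 -0.     -0.0009]
0.45979445889529175
```

Emit:
carry_out(
  targets=[
    [0, -0.5, 0, 0, 0, 0, 0.7],
    [0, -1.5, 0, 0, 0, 0, 0.7],
    [0, -3, 0, 0, 0, 0, 0.7],
    [0, -3, 0, 0, 0, 0, 0.7],
    [0, -3, 0, 0, 0, 0, 0.7],
    [0, -1.5, 0, 0, 0.058, 0, 0.7],
    [0, 0, 0, 0, 0, 0, 0.7],
  ],
)

```text
t: 21.95
tool_pos: [0.5111, -0.3182, 0.1241]
ee_rot: [-0.032, 0.027, -0.704, 0.709]
wrist_force: [0.5, -0.6, -2.0]
width: 0.0457
```

```bash
python3 - <<'E'
from h import *
plan([.5515,.0442,.12],.084-np.pi/2)
E
```

```text
t 21.95 pos [ 0.5111 -0.3182  0.1241] F [ 0.5 -0.6 -2. ] w 0.0457 q6 0.89
jaw yaw -1.4874 tool y [ 0.007 -0.005 -1.   ]
turn [-0.006  -0.0005 -0.0062]
shift cm after turn [ -7.065   0.411 -35.774] ; before turn [ -7.043   0.24  -35.78 ]
```

Emit:
carry_out(
  targets=[
    [-0.4, 0, -1.8, 0, 0, 0, 0.7],
    [-0.8, 0, -4, 0, 0, 0, 0.7],
    [-0.8, 0, -4, 0, 0, 0, 0.7],
    [-0.8, 0, -4, 0, 0, 0, 0.7],
    [-0.8, 0, -4, 0, 0, 0, 0.7],
    [-0.8, 0, -4, 0, 0, 0, 0.7],
    [-0.8, 0, -4, 0, 0, 0, 0.7],
    [-0.8, 0, -4, 0, 0, 0, 0.7],
    [-0.7, 0, -3.5, 0, 0, 0, 0.7],
    [-0.3, 0, -2.5, 0, 0, 0, 0.7],
  ],
)

```text
t: 22.95
tool_pos: [0.5468, 0.0498, 0.1175]
ee_rot: [0.03, -0.032, 0.707, -0.706]
wrist_force: [0.7, -1.0, -2.1]
width: 0.0456
```

Emit:
carry_out(
  targets=[
    [0, 0, 0, 0, 0, 0, 0.7],
    [0, 0, 0, 0, 0, 0, 0.7],
  ],
)

```text
t: 23.15
tool_pos: [0.5469, 0.0476, 0.1178]
ee_rot: [-0.03, 0.032, -0.706, 0.707]
wrist_force: [0.6, 0.6, -2.5]
width: 0.046
```

```bash
python3 - <<'E'
from h import *
plan([.5515,.0442,.084],.084-np.pi/2)
E
```

```text
t 23.15 pos [0.5469 0.0476 0.1178] F [ 0.6  0.6 -2.5] w 0.046 q6 1.53
jaw yaw -1.4841 tool y [-0.003 -0.001 -1.   ]
turn [-0.0004  0.0027  0.0028]
shift cm after turn [-0.426  3.376  0.372] ; before turn [-0.435  3.375  0.372]
```

Emit:
carry_out(
  targets=[
    [-0.43, 1, 0.37, 0, 0.003, 0, 0.7],
    [0, 1.5, 0, 0, 0, 0, 0.7],
    [0, 0.6, 0, 0, 0, 0, 0.7],
    [0, 0, 0, 0, 0, 0, 0.7],
    [0, 0, 0, 0, 0, 0, 0.7],
  ],
)

```text
t: 23.65
tool_pos: [0.5526, 0.0429, 0.0875]
ee_rot: [0.028, -0.029, 0.707, -0.707]
wrist_force: [0.9, -0.1, -2.8]
width: 0.0456
```

```bash
python3 - <<'E'
from h import *
plan([.5515,.0442,.0798],.084-np.pi/2)
E
```

```text
t 23.65 pos [0.5526 0.0429 0.0875] F [ 0.9 -0.1 -2.8] w 0.0456 q6 1.52
jaw yaw -1.4909 tool y [-0.001 -0.    -1.   ]
turn [ 0.0001 -0.0041  0.0013]
shift cm after turn [ 0.103  0.775 -0.137] ; before turn [ 0.103  0.775 -0.136]
```

Emit:
carry_out(
  targets=[
    [0.1, 0, -0.13, 0, -0.004, 0, 0.7],
    [0, 0, 0, 0, 0, 0, 0.7],
    [0, 0, 0, 0, 0, 0, 0.7],
    [0, 0, 0, 0, 0, 0, 0.7],
  ],
)

```text
t: 24.05
tool_pos: [0.5522, 0.0448, 0.0886]
ee_rot: [0.03, -0.03, 0.706, -0.706]
wrist_force: [0.5, -1.0, -1.7]
width: 0.046
```

```bash
python3 - <<'E'
from h import *
plan([.5515,.0442,.0798],.084-np.pi/2)
E
```

```text
t 24.05 pos [0.5522 0.0448 0.0886] F [ 0.5 -1.  -1.7] w 0.046 q6 1.52
jaw yaw -1.4858 tool y [ 0.001  0.    -1.   ]
turn [-0.      0.001  -0.0007]
shift cm after turn [0.073 0.88  0.056] ; before turn [0.074 0.88  0.056]
```

Emit:
carry_out(
  targets=[
    [0.06, 0.2, 0.06, 0, 0, 0, 0.7],
    [0, 0.2, 0, 0, 0, 0, 0.7],
    [0, 0.2, 0, 0, 0, 0, 0.7],
    [0, 0, 0, 0, 0, 0, 0.7],
    [0, 0, 0, 0, 0, 0, 0.7],
  ],
)

```text
t: 24.55
tool_pos: [0.5513, 0.044, 0.082]
ee_rot: [0.03, -0.03, 0.706, -0.706]
wrist_force: [-0.0, -0.1, -2.3]
width: 0.0458
```

Emit:
carry_out(
  targets=[
    [0, 0.2, 0, 0, 0, 0, 0.7],
    [0, 0.1, 0, 0, 0, 0, 0.7],
    [0, 0, 0, 0, 0, 0, 0.7],
    [0, 0, 0, 0, 0, 0, 0.7],
  ],
)

```text
t: 24.95
tool_pos: [0.5514, 0.044, 0.0791]
ee_rot: [0.03, -0.03, 0.706, -0.706]
wrist_force: [0.1, -0.1, -2.2]
width: 0.0456
```

Emit:
carry_out(
  targets=[
    [0, 0.1, 0, 0, 0, 0, 0.7],
    [0, 0.1, 0, 0, 0, 0, 0.7],
    [0, 0.1, 0, 0, 0, 0, 0.7],
    [0, 0, 0, 0, 0, 0, 0.7],
  ],
)

```text
t: 25.35
tool_pos: [0.5512, 0.044, 0.076]
ee_rot: [0.03, -0.03, 0.706, -0.706]
wrist_force: [-0.5, -0.0, -2.4]
width: 0.0455
```

Emit:
carry_out(
  targets=[
    [0, 0.1, 0, 0, 0, 0, 0.7],
    [0, 0.1, 0, 0, 0, 0, 0.7],
    [0, 0, 0, 0, 0, 0, 0.7],
    [0, 0, 0, 0, 0, 0, 0.7],
  ],
)

```text
t: 25.75
tool_pos: [0.5514, 0.044, 0.0741]
ee_rot: [0.03, -0.03, 0.706, -0.706]
wrist_force: [-0.6, -0.4, -1.5]
width: 0.046
```

Emit:
carry_out(
  targets=[
    [0, 0.1, 0, 0, 0, 0, 0.7],
    [0, 0.1, 0, 0, 0, 0, 0.7],
    [0, 0, 0, 0, 0, 0, 0.7],
    [0, 0, 0, 0, 0, 0, 0.7],
  ],
)

```text
t: 26.15
tool_pos: [0.5517, 0.0441, 0.0727]
ee_rot: [0.03, -0.03, 0.706, -0.706]
wrist_force: [-0.9, 0.2, 2.3]
width: 0.0458
```

Emit:
carry_out(
  targets=[
    [0, 0.1, 0, 0, 0, 0, 0.7],
    [0, 0.1, 0, 0, 0, 0, 0.7],
    [0, 0, 0, 0, 0, 0, 0.7],
    [0, 0, 0, 0, 0, 0, 0.7],
  ],
)

```text
t: 26.55
tool_pos: [0.5517, 0.044, 0.0704]
ee_rot: [0.03, -0.03, 0.706, -0.706]
wrist_force: [-1.9, -0.0, 4.0]
width: 0.0462
```

Emit:
carry_out(
  targets=[
    [0, 0.1, 0, 0, 0, 0, 0.7],
    [0, 0.1, 0, 0, 0, 0, 0.7],
    [0, 0, 0, 0, 0, 0, 0.7],
    [0, 0, 0, 0, 0, 0, 0.7],
  ],
)

```text
t: 26.95
tool_pos: [0.5517, 0.0441, 0.0688]
ee_rot: [-0.03, 0.03, -0.706, 0.706]
wrist_force: [-2.6, -0.2, 7.4]
width: 0.0459
```

Emit:
carry_out(
  targets=[
    [0, 0.1, 0, 0, 0, 0, 0.7],
    [0, 0.1, 0, 0, 0, 0, 0.7],
    [0, 0, 0, 0, 0, 0, 0.7],
    [0, 0, 0, 0, 0, 0, 0.7],
  ],
)

```text
t: 27.35
tool_pos: [0.5517, 0.0441, 0.0687]
ee_rot: [-0.03, 0.03, -0.706, 0.707]
wrist_force: [-8.4, -0.3, 18.7]
width: 0.0457
```

Emit:
carry_out(
  targets=[
    [0.08, 0.05, 0, 0, 0, 0, 0.7],
    [0, 0, 0, 0, 0, 0, 0.7],
    [0, 0, 0, 0, 0, 0, 0.7],
    [0, 0, 0, 0, 0, 0, 0.7],
  ],
)

```text
t: 27.75
tool_pos: [0.5517, 0.0441, 0.0687]
ee_rot: [-0.031, 0.029, -0.706, 0.706]
wrist_force: [-6.9, 0.2, 18.6]
width: 0.0457
```

```bash
python3 - <<'E'
from h import *
plan();print(get_state()["torque"])
o=[]
for c,(u0,v0,w,h) in dict(side=(215,140,100,115),top=(150,140,100,115)).items():
    a=read_camera(c);cv2.imwrite(f"pics/{c}7.png",a)
    o.append(cv2.resize(np.uint8(255*np.clip(a[v0:v0+h,u0:u0+w]/170.,0,1)**.7),None,fx=4,fy=4,interpolation=cv2.INTER_CUBIC))
cv2.imwrite("pics/z7.png",np.hstack(o))
E
```

```text
t 27.75 pos [0.5517 0.0441 0.0687] F [-6.9  0.2 18.6] w 0.0457 q6 1.52
jaw yaw -1.4859 tool y [ 0.002  0.    -1.   ]
turn [-0.0001  0.     -0.0021]
[-0.16895913  1.18872804 -0.02271017]
```

View pics/z7.png

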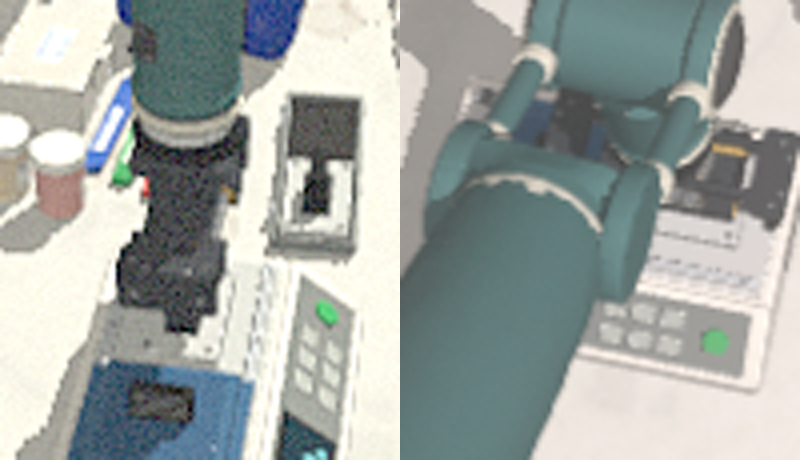

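```bash
python3 - <<'E'
from h import *
print(proj("side",[.5413,.1588,.127]));plan();print(job_done())
E
```

```text
[254.21043128 236.22021149]
t 27.85 pos [0.5518 0.0441 0.0687] F [-7.   0.2 19.3] w 0.0457 q6 1.52
jaw yaw -1.4859 tool y [ 0.002  0.    -1.   ]
turn [-0.0001  0.     -0.0021]
the job is handed in; nothing more can be done
None
```

I slid the dust cover to its stop, lifted the white-gripped plate out of the case and set it over the pins. I handed the job in at 27.9 s with the gripper still holding the plate pressed down.

**Last checks that agreed**
- **Cover:** it stopped against a hard 21 N reaction and is still open in the last picture.
- **Plate seated:** I expected the pin tips at a reported TCP height of about 0.080 m, and the plate went past that with no contact, so the pins entered the holes. The spring engaged near 0.073 m. The plate then hit a hard stop at 0.0687 m, against 0.0688 m calculated for flat on the deck.
- **Hold:** the net push is about 19 N, grip width is 45.7 mm and tilt about 0.002 rad.
- **Black-gripped plate:** it is still in its pocket in the last picture. I did not check every bystander again at the end, but nothing was touched on the way.

**What disagreed or failed**
- **Height offset:** the reported TCP height was about 37 mm below the true fingertip height. My first close on the cover grip therefore caught nothing. I found the offset by touching the cover top, which pushed 26 N for a moment, and worked from contact measurements after that.
- **Sideways force:** about 7 N along x remains at the wrist while pressing.
- **Cover picture check:** at the end the cover grip appeared about 4 pixels from where the raw calibration put it. I did not resolve this. The port worked out from the cover's stop position did fit the pins.

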